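# Put a battery pack on its docking charger

## Robot

A 6-joint arm with a two-finger parallel gripper is mounted at the origin on the work surface; the furniture and walls round the work are solid. World frame = base frame: x ahead of the robot, y to its left, z up, the work surface at z = 0. Lengths are in m, angles in rad, forces in N, time in s.
With the tool pointing down it reaches from about 0.3 to 0.825 m from the base axis. Payload 5.4 kg.
Tool frame: the origin (TCP) lies midway between the tips of the shut fingers; the grasp point (between the pads) lies 19 mm behind it (arm.grip_depth is the distance from the TCP to the grasp point, in m); z points along the fingers, y is the line along which they close (so a half turn about z gives the same grasp; the last joint's range is limited). The gripper opens to 92 mm and grips with 3 to 60 N. Pads are 20 mm wide; open, the fingers measure 128 mm over their backs; the gripper's body (75 mm by 189 mm) begins 69 mm behind the grasp point.
Start: joints at [-1.51, 0.158, 1.597, -0, 1.386, -0.21], TCP at [0.154, -0.554, 0.215] pointing down, gripper open.
Joint ranges: [-2.91, 2.91], [-0.94, 2.29], [0.18, 2.7], [-1.29, 4.43], [0.17, 2.64], [-3, 3]. Speed limits (rad/s): [2.57, 2.57, 3.14, 3.14, 3.14, 3.14].

## Interface

Orientations are given as a unit quaternion [x, y, z, w].
In Python, from bench import arm gives the robot as it stands.
- The arm moves only by the tool jog_arm, never from a script. Its argument "rows" is a list of rows, each an object with "travel": the shift along the tool's x, y, z in m, a list of three; "rot": the turn, a rotation vector about the tool's x, y, z in degrees, a list of three; "grip": the opening, from -1 (shut) to 1 (fully open). In form: [{"travel": [dx, dy, dz], "rot": [rx, ry, rz], "grip": grip}, ...]. A call has exactly 5 rows; each row is the pose to reach, as a shift and turn from the pose commanded when the call began, along the tool's axes at that moment; what a row does not reach only later rows make up. A row lasts 1/12 s, in which the tool goes at most 41.7 mm and 7.16 degrees, less where a joint would pass 70% of its speed; a pose out of reach is approached as far as the arm can. A call with a gripper value outside its range is refused whole. The fingers move at their own pace and stop on an object; "grip_force" is the grip in N (left out, the last holds). Time passes only in rows, so rows that repeat a pose let the fingers close, or fill a call up. It gives the time, the measured TCP pose, the force, the opening and the grip force at its end, in the units of the state.
- arm.sense(): the state, without advancing time (a new reading comes with each control period).
- arm.capture(name): name is "scene" or "top" or "wrist"; returns (picture, depth): 480x640x3 uint8, red, green, blue; 480x640 float32, m along the optical axis (not along the pixel's ray), 0 where there is no reading.
- arm.calibration(name): a dict with "mtx" (3x3 intrinsics, pixels), "view" (4x4, takes a point from world to camera coordinates). Camera axes: x right, y down, z forward; pixel columns grow to the right and rows downward; lengths in m; the calibration is good to about 2 mm. A picture is of the moment at which its call begins: read the wrist's pose just before it. calibration takes no time and is no camera call; for the wrist camera it gives the pose at the moment of the call.
- arm.sign_off(): hands the job in; it is judged then, once.
The state is a dict: "clock": time; "joints": joint angles; "joint_vel": joint speeds; "joint_efforts": joint torques, N m; "tool_pos": TCP position; "tool_rot": TCP orientation; "ft_force": force on the tool from outside, world axes, zero at the start; "ft_torque": the same for the moment, N m; "finger_gap": finger opening in m; "finger_force": force on a finger pad.
Only numpy, scipy, OpenCV 4.12 (cv2) and the standard library are available. Lean on these libraries where they do the work, as an engineer would, in place of code of your own. Each camera call takes 0.05 s, during which the arm holds its last target. There are 200 camera calls.

## Task

Put the battery pack on charge: square it up with the charger's bay and push it gently along the worktop, plug end first, until the plug is fully home in the socket and the sprung catch has dropped into the pocket on the pack's top (stopped short, the sprung contacts ease it out again). Do not ram it: 40 N is the most the contacts bear. Only then switch the charger on by pressing the raised half of its rocker flat; leave the bottle, the tape and the awl where they are.

Things in the scene. Friction and masses are not known exactly. Their poses are not given: they have to be found in the camera images.
- charger: grey docking charger, screwed down. Origin: on the worktop (z = 0) below the middle of the socket face, the inner end of its bay; +x is the way in, +y left of it, z up. Head: x 0 to 56 mm, 140 mm wide, 68 mm high (rocker to 82 mm). Screw feet to y = +-92 mm.
- socket (a point): centre of the socket hole in the head's face, 20 mm above the worktop: hole 48 mm wide, 27 mm high, 28 mm deep, mouth bevelled at the sides. Sprung contacts inside meet the plug 7 mm deep and press back with 4 to 8 N. Same axes as the charger.
- mouth (a point): middle of the bay's open end, at x = -92 mm of the charger, 18 mm up. The bay has no floor: the pack slides on the worktop. Rails 36 mm high from x = 0 to -50 mm, inner faces at y = +-49.5 mm; from there splayed lead-ins widen to y = +-62 mm here (rounded ends to x = -97 mm, y = +-75 mm); they centre a pack up to 18 mm off.
- pack: loose flat battery pack, grey, black top, 0.36 to 0.56 kg. Origin: centre of its underside; +x to the plug, z up. Body 72 (x) by 96 (y) by 40 mm high (front corners bevelled 8 mm): too broad to grasp. Starts 156 to 176 mm before the charger's origin, 10 mm right to 45 mm left of the bay's axis, up to 0.35 rad askew. Hard home: 36 mm before the charger's origin; the catch holds it at 36 to 39 mm.
- plug_tip (a point): middle of the end of the pack's plug, at x = +54 mm, 20 mm up. The plug is a black block in the middle of the pack's +x face: sticks out 18 mm, 44 mm wide, 22 mm high, end bevelled.
- pack_back (a point): middle of the pack's flat back, at x = -36 mm, 20 mm up: the face to push on. Two fingertips side by side on it turn the pack square and keep it straight.
- catch (a joint): sprung catch, a steel tongue with black tab over the middle of the bay (34 mm wide, reaches to x = -59 mm of the charger, 61 mm high). 0 rad = down, at the start and again when dropped into the 36 mm wide pocket in the pack's top; 0.15 riding on the pack. The pack lifts it from 37 mm before home; the push in takes up to about 15 N.
- rocker (a joint): mains rocker switch on the head's top: 0 = off (the half nearer the bay stands up), 0.35 rad = on (that half flat). Stays where it is left; takes about 3 N.
- rocker_raised (a point): middle of the rocker's raised half, on its surface, at x = +15 mm, y = +36 mm of the charger, 79 mm up when off (74 mm when on). This half is 21 (x) by 22 mm (y), black, in a grey frame 4.5 mm high; its free edge, towards the bay, stands 7 mm higher off than on. Pivot at x = +28 mm.
- dark_bottle: bystander: small dark dye bottle, 42 mm across, 54 mm high, right of the pack; origin: centre of its base. It stands between the tap (on its right, 0.4 m high, spout turned to the right) and a tall white foam board on the wall (on its left, 0.1 to 0.2 m left of the robot's middle, front about 0.57 m ahead): keep the arm clear of both, turn close in.
- tape_1: bystander: roll of masking tape lying flat, 103 mm across, 25 mm high, at the left of the charger's head; origin: centre of its underside
- awl_1: bystander: awl with a black grip, 188 mm long, 25 mm thick, lying on the worktop between bottle and pack; origin: under its middle
Mind the look-alikes: they are no part of the job. What is shaped like the charger but yellow is not meant.

How it is judged:
On the way, in this order (a step that is already met when the one before it is completed fails the run):
1. the pack is fully home in the socket, held by the catch, with the rocker still off (x of pack in the frame of charger above -0.041 m and y of pack in the frame of charger between -0.004 and 0.004 m and angle between the x axis of pack and the x axis of charger, either way round below 0.04 rad and angle between pack's own z axis and vertical below 0.04 rad and value of joint catch below 0.07 rad and value of joint rocker below 0.1 rad), for 0.2 s.
2. the rocker is pressed on with the pack still home (x of pack in the frame of charger above -0.041 m and y of pack in the frame of charger between -0.004 and 0.004 m and angle between the x axis of pack and the x axis of charger, either way round below 0.04 rad and angle between pack's own z axis and vertical below 0.04 rad and value of joint catch below 0.07 rad and value of joint rocker above 0.27 rad), for 0.2 s.
At the end, for the whole second after the job is handed in: the pack's centre is within 41 mm of the socket face (36 mm is hard home), within 4 mm sideways, square within 0.04 rad and flat, the catch is down (under 0.07 rad), the rocker is on (over 0.27 rad), the pack is at rest and the bystanders are within 30 mm of where they stood (all of step 2 and linear speed of pack below 0.01 m/s and distance of each of dark_bottle, tape_1, awl_1 from where it was at the start of the episode below 0.03 m); the robot touches nothing.
It fails at once if the pack is pushed against the charger or by the fingers with more than 40 N (contact force between the fingers and pack above 40 N or contact force between pack and charger above 40 N).
It fails at once if the charger is switched on before the pack is home (value of joint rocker above 0.2 rad and x of pack in the frame of charger below -0.045 m).
It fails at once if a bystander is pushed more than 30 mm or tipped (distance of any of dark_bottle, tape_1, awl_1 from where it was at the start of the episode above 0.03 m or angle between dark_bottle's own z axis and vertical above 0.5 rad).
It also fails if it takes over 64 s, if anything falls off the work surface, if the arm or the gripper's body presses on something with over 40 N, if the wrist force passes 120 N, or if a joint passes its speed limit or range.

## Working session

There is one attempt and no reset: what is moved stays moved. The work goes in short steps, Python scripts to look and compute and a tool call to move; the robot and the scene stay as the last step left them, time stands still between calls to the robot, and variables do not carry over. Pictures are saved under pics/ and viewed, at most 10 in all, crops included, and the job is handed in when it is done.

Besides the shell and the picture viewer there is one more tool, called after "Call:" as name(argument=value, ...) on one line, values as JSON. jog_arm: Moves the arm, as the interface text tells. Its arguments: {"type":"object","properties":{"rows":{"type":"array","items":{"type":"object","properties":{"travel":{"type":"array","items":{"type":"number"}},"rot":{"type":"array","items":{"type":"number"}},"grip":{"type":"number"}}}},"grip_force":{"type":"number"}},"required":["rows"]}

```bash
mkdir -p pics; ls; python3 - <<'E'
from bench import arm
import cv2,numpy as np
for n in("scene","top"):
    p,d=arm.capture(n); cv2.imwrite(f"pics/{n}0.png",p[:,:,::-1]); np.savez(f"{n}0.npz",d=d,p=p,**{k:np.array(v) for k,v in arm.calibration(n).items()})
s=arm.sense(); print(s)
E
```

```text
pics
{'clock': 0.1, 'joints': array([-1.51011063e+00,  1.58985652e-01,  1.59807657e+00, -4.47925103e-05,
        1.38620731e+00, -2.10098021e-01]), 'joint_vel': array([ 0.0012524 , -0.00199734, -0.00389519, -0.00026186,  0.00071727,
       -0.00074435]), 'joint_efforts': array([ 2.35904354e-04, -3.86505175e+01, -3.22960460e+01,  7.02635734e-02,
        3.39294795e-02, -4.40391591e-05]), 'tool_pos': array([ 0.15373692, -0.55348641,  0.21373248]), 'tool_rot': array([ 9.90847609e-01,  1.34982640e-01,  4.06277609e-05, -8.37748428e-04]), 'ft_force': array([1.01004688, 0.10762685, 0.16846304]), 'ft_torque': array([-0.06946182, -0.00952731, -0.01302849]), 'finger_force': 0.0, 'finger_gap': 0.09206428662309857}
```

View pics/scene0.png

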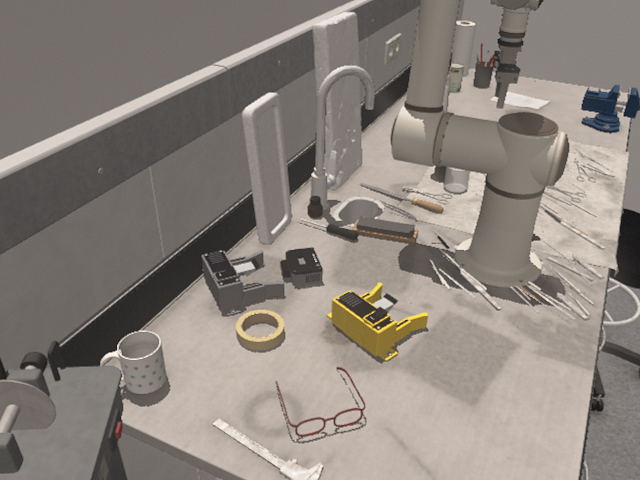

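View pics/top0.png

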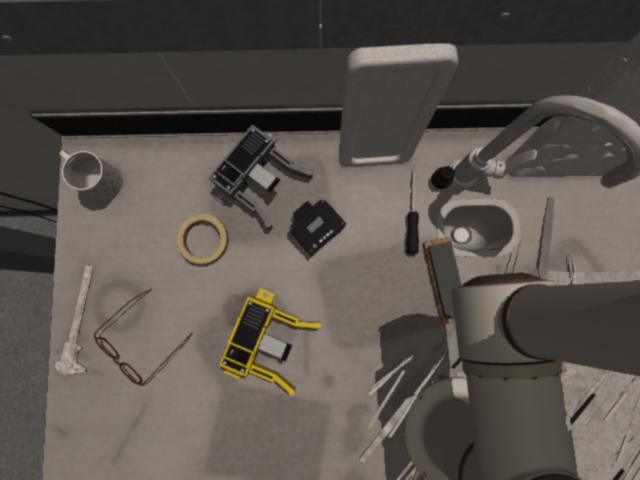

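The scene shows the grey charger at about (235,275), the pack at (302,265) and the board to its right. In the top view the charger is at (245,170) with its bay opening right and down, and the pack is at (317,228). Next I'll measure the poses from the depth.

```bash
cat > h.py <<'E'
import numpy as np,cv2
def cloud(d,mtx,view):
    v,u=np.mgrid[:480,:640]; z=d
    c=np.stack([(u-mtx[0,2])/mtx[0,0]*z,(v-mtx[1,2])/mtx[1,1]*z,z],-1)
    R,t=view[:3,:3],view[:3,3]
    return (c-t)@R
E
python3 - <<'E'
from h import *
f=np.load("top0.npz"); P=cloud(f["d"],f["mtx"],f["view"]); np.save("P.npy",P)
print("cam",-f["view"][:3,:3].T@f["view"][:3,3], f["mtx"][0,0])
for u,v in[(317,228),(245,170),(375,160),(443,178),(412,235),(202,240),(350,250),(480,165),(270,250)]: print(u,v,P[v,u].round(3))
im=f["p"][100:280,170:350,::-1]; 
cv2.imwrite("pics/crop.png",cv2.resize(im,(720,720),interpolation=cv2.INTER_CUBIC)[:600])
Z=P[100:280,170:350,2]
def rect(m,off=(170,100)):
    n,l,st,c=cv2.connectedComponentsWithStats(m.astype(np.uint8))
    for i in range(1,n):
        if st[i,4]>60:
            q=P[100:280,170:350][l==i]; r=cv2.minAreaRect((q[:,:2]*1000).astype(np.float32)); print(st[i],r,np.median(q[:,2]).round(4))
print("0.033-0.046");rect((Z>.030)&(Z<.046))
print(">0.06");rect((Z>.06)&(Z<.09))
E
```

```text
cam [0.27003266 0.26707969 0.90961368] 439.77479043788065
317 228 [0.407 0.27  0.04 ]
245 170 [0.521 0.41  0.067]
375 160 [0.548 0.148 0.031]
443 178 [0.501 0.017 0.054]
412 235 [0.392 0.077 0.023]
202 240 [0.392 0.511 0.001]
350 250 [ 0.366  0.202 -0.001]
480 165 [ 0.51  -0.037  0.108]
270 250 [ 0.369  0.369 -0.   ]
0.033-0.046
[ 84  23  87   5 252] ((622.5652465820312, 307.0537109375), (2.880460500717163, 177.40396118164062), 0.0980035662651062) 0.0383
[  0  25  82   5 247] ((622.826416015625, 487.39666748046875), (3.3210408687591553, 170.90475463867188), 0.055613819509744644) 0.0381
[ 89  44  54  32 373] ((551.2797241210938, 327.5522155761719), (109.50630950927734, 46.25807189941406), 76.5751724243164) 0.0366
[ 59  76  42  52 370] ((464.7090148925781, 389.2906188964844), (103.89241027832031, 55.89662170410156), 49.07075119018555) 0.0366
[ 120  100   56   55 1811] ((418.99249267578125, 276.4493408203125), (89.24539184570312, 96.3874740600586), 40.08794021606445) 0.04
>0.06
[   0   14  172   11 1029] ((622.3759765625, 390.70074462890625), (3.5959954261779785, 345.39569091796875), 0.049872320145368576) 0.0752
[  39   25   65   70 1934] ((544.8021240234375, 419.1561279296875), (57.43679428100586, 139.89654541015625), 50.978492736816406) 0.0686
[169  43  11  16  74] ((553.0907592773438, 218.24510192871094), (30.771791458129883, 13.123358726501465), 42.18357849121094) 0.0733
```

View pics/crop.png

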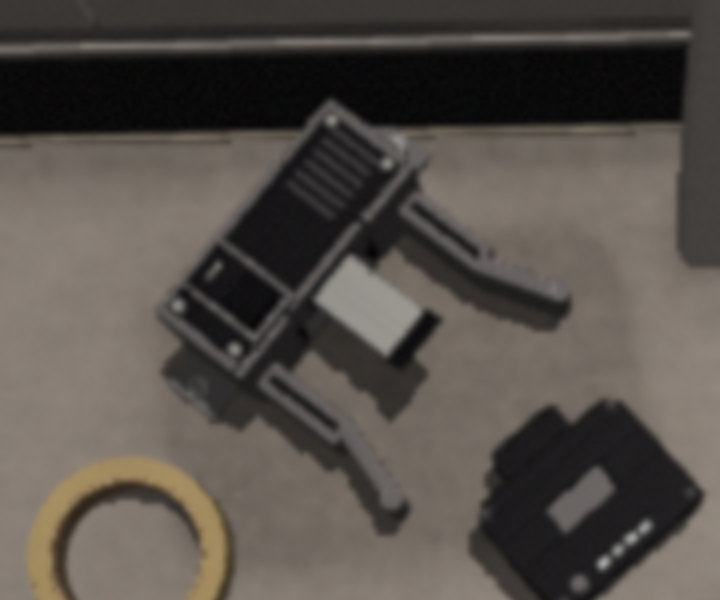

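The crop shows the head, with the rocker at about (245,290), the catch at (375,310) and the pack at (590,500) with its plug facing upper left. Next come refined poses and the clearances.

```bash
python3 - <<'E'
from h import *
P=np.load("P.npy"); f=np.load("scene0.npz"); S=cloud(f["d"],f["mtx"],f["view"])
def fit(c,r,lo,hi,n):
    m=(abs(P[...,0]-c[0])<r)&(abs(P[...,1]-c[1])<r)&(P[...,2]>lo)&(P[...,2]<hi)
    k,l,st,_=cv2.connectedComponentsWithStats(m.astype(np.uint8)); i=1+np.argmax(st[1:,4])
    q=P[l==i]; rr=cv2.minAreaRect((q[:,:2]*1000).astype(np.float32)); print(n,rr,q[:,:2].mean(0),q[:,2].mean()); return rr
pk=fit((.412,.271),.09,.037,.043,"pack")
hd=fit((.545,.419),.11,.0655,.071,"head")
fit((.412,.271),.09,.028,.033,"plug")
for n,C in(("top",P),("scene",S)):
    x,y,z=C[...,0],C[...,1],C[...,2]
    def ext(nm,m):
        q=C[m&(z<2)]
        if len(q)>5: print(n,nm,len(q),np.percentile(q,[1,99],axis=0).round(3).tolist())
    for a,b in((.03,.1),(.1,.2),(.2,.3),(.3,.5)):
        ext(f"board z{a}-{b}",(y>.06)&(y<.26)&(x>.5)&(x<.615)&(z>a)&(z<b))
        ext(f"tap z{a}-{b}",(y>-.25)&(y<.06)&(x>.35)&(x<.6)&(z>a+.03)&(z<b))
        ext(f"wall z{a}-{b}",(y>.3)&(y<.6)&(x>.6)&(x<.9)&(z>a)&(z<b))
E
```

```text
pack ((412.5679626464844, 270.9417724609375), (72.1260757446289, 96.29373931884766), 40.250511169433594) [0.41130177 0.27080616] 0.04027722195943482
head ((544.5146484375, 418.9337463378906), (55.73191452026367, 138.70147705078125), 50.8108024597168) [0.55014099 0.41412204] 0.06829060510609722
plug ((446.991943359375, 300.36907958984375), (15.8998384475708, 43.852745056152344), 39.423561096191406) [0.44720141 0.30032608] 0.030616587505115818
top board z0.03-0.1 1145 [[0.543, 0.076, 0.031], [0.564, 0.223, 0.099]]
top tap z0.03-0.1 1213 [[0.499, -0.248, 0.061], [0.558, -0.019, 0.1]]
top wall z0.03-0.1 2112 [[0.604, 0.303, 0.031], [0.624, 0.598, 0.099]]
top board z0.1-0.2 2133 [[0.549, 0.077, 0.101], [0.572, 0.224, 0.199]]
top tap z0.1-0.2 2005 [[0.512, -0.246, 0.131], [0.569, -0.03, 0.199]]
top wall z0.1-0.2 4980 [[0.622, 0.303, 0.101], [0.635, 0.597, 0.199]]
top board z0.2-0.3 3203 [[0.558, 0.077, 0.201], [0.581, 0.224, 0.299]]
top tap z0.2-0.3 1462 [[0.423, -0.235, 0.231], [0.582, -0.03, 0.3]]
top wall z0.2-0.3 6117 [[0.632, 0.303, 0.201], [0.635, 0.597, 0.299]]
top board z0.3-0.5 11
[... 340 characters left out ...]
.03-0.1 2253 [[0.607, 0.303, 0.031], [0.627, 0.597, 0.099]]
scene board z0.1-0.2 1359 [[0.55, 0.08, 0.101], [0.581, 0.228, 0.199]]
scene tap z0.1-0.2 814 [[0.512, -0.248, 0.132], [0.552, -0.025, 0.199]]
scene wall z0.1-0.2 4036 [[0.621, 0.304, 0.101], [0.638, 0.598, 0.199]]
scene board z0.2-0.3 1522 [[0.558, 0.081, 0.201], [0.589, 0.229, 0.299]]
scene tap z0.2-0.3 882 [[0.424, -0.247, 0.23], [0.554, -0.024, 0.3]]
scene wall z0.2-0.3 4162 [[0.631, 0.304, 0.201], [0.638, 0.598, 0.299]]
scene board z0.3-0.5 3580 [[0.568, 0.064, 0.302], [0.611, 0.258, 0.47]]
scene tap z0.3-0.5 2893 [[0.432, -0.245, 0.333], [0.6, 0.045, 0.477]]
scene wall z0.3-0.5 8909 [[0.6, 0.304, 0.302], [0.643, 0.598, 0.498]]
```

```bash
cat >> h.py <<'E'
CH=np.array([526.8,397.2])/1000; CY=np.radians(50.8)
def c2w(x,y):
    c,s=np.cos(CY),np.sin(CY); return CH+np.array([c*x-s*y,s*x+c*y])
def w2c(p):
    c,s=np.cos(CY),np.sin(CY); d=np.asarray(p)[:2]-CH; return np.array([c*d[0]+s*d[1],-s*d[0]+c*d[1]])
def plan(w,s=None,pos=None,R=None):
    """w: list of (x,y,z,yawdeg) world; print chained travel/rot, assuming each is reached"""
    from scipy.spatial.transform import Rotation as Ro
    if s is not None: pos=np.array(s["tool_pos"]);R=Ro.from_quat(s["tool_rot"])
    for x,y,z,yaw in w:
        T=Ro.from_euler("z",yaw,degrees=True)*Ro.from_euler("x",180,degrees=True)
        p=np.array([x,y,z]); print((R.inv().apply(p-pos)*1000).round(1).tolist(),(R.inv()*T).as_rotvec(degrees=True).round(2).tolist()); pos,R=p,T
E
python3 - <<'E'
from h import *; from bench import arm
a=c2w(-.245,.012)
plan([(.10,-.33,.22,15.5),(.24,-.23,.22,15.5),(.32,-.05,.22,15.5),(.34,.11,.2,30),(*a,.1,50.8)],arm.sense()); print(a)
E
```

```text
[8.0, -229.7, -5.9] [-0.09, -0.02, 0.02]
[161.6, -58.9, -0.0] [0.0, 0.0, 0.0]
[125.2, -152.1, -0.0] [0.0, 0.0, 0.0]
[62.0, -148.8, 20.0] [-0.0, 0.0, -14.5]
[72.1, -79.5, 100.0] [0.0, 0.0, -20.8]
[0.36265349 0.21492295]
```

Call:
jog_arm(rows=[{"travel": [2,-0.04,0],"rot": [0,0,0],"grip": 0},{"travel": [0.003,-0.08,-0.002],"rot": [0,0,0],"grip": 0},{"travel": [0.005,-0.12,-0.003],"rot": [0,0,0],"grip": 0},{"travel": [0.007,-0.16,-0.005],"rot": [0,0,0],"grip": 0},{"travel": [0.008,-0.2,-0.006],"rot": [0,0,0],"grip": 0}])

```text
clock: 0.52
tool_pos: [0.1189, -0.3935, 0.2184]
tool_rot: [0.991, 0.135, -0.0, -0.001]
ft_force: [-0.6, 0.7, 2.2]
finger_gap: 0.0609
finger_force: 0.0
```

My first row had a typo: 2 m in x where I meant 0.002. The per-row cap limited it, and the arm is clear. I'll check every row before sending from here on, and I'm carrying on from the measured pose.

Call:
jog_arm(rows=[{"travel": [0.02,-0.035,0],"rot": [0,0,0],"grip": 0},{"travel": [0.04,-0.07,0],"rot": [0,0,0],"grip": 0},{"travel": [0.07,-0.095,0],"rot": [0,0,0],"grip": 0},{"travel": [0.1,-0.115,0],"rot": [0,0,0],"grip": 0},{"travel": [0.13,-0.13,0],"rot": [0,0,0],"grip": 0}])

```text
clock: 0.93
tool_pos: [0.2101, -0.2336, 0.2191]
tool_rot: [0.991, 0.134, 0.0, 0.0]
ft_force: [-0.2, -0.4, -0.1]
finger_gap: 0.046
finger_force: 0.0
```

```bash
python3 - <<'E'
from h import *; from bench import arm
a=c2w(-.245,.012);s=arm.sense();print(s["tool_pos"],s["joints"].round(2))
plan([(.32,-.05,.22,15.5),(.34,.11,.2,30),(*a,.1,50.8)],s)
E
```

```text
[ 0.21008516 -0.23357219  0.21912867] [-1.23 -0.63  2.24  0.    1.53  0.07]
[154.7, -147.8, -1.0] [0.05, -0.01, -0.09]
[62.0, -148.8, 20.0] [-0.0, 0.0, -14.5]
[72.1, -79.5, 100.0] [0.0, 0.0, -20.8]
```

Call:
jog_arm(rows=[{"travel": [0.03,-0.025,0],"rot": [0,0,0],"grip": 0},{"travel": [0.06,-0.05,0],"rot": [0,0,0],"grip": 0},{"travel": [0.09,-0.08,0],"rot": [0,0,0],"grip": 0},{"travel": [0.12,-0.11,0],"rot": [0,0,0],"grip": 0},{"travel": [0.145,-0.14,0],"rot": [0,0,0],"grip": 0}])

```text
clock: 1.35
tool_pos: [0.3126, -0.0597, 0.2194]
tool_rot: [0.991, 0.135, 0.0, 0.0]
ft_force: [1.3, -0.3, 0.7]
finger_gap: 0.0461
finger_force: 0.0
```

Call:
jog_arm(rows=[{"travel": [0.012,-0.03,0],"rot": [0,0,-3],"grip": 0},{"travel": [0.025,-0.06,0.005],"rot": [0,0,-6],"grip": 0},{"travel": [0.037,-0.09,0.01],"rot": [0,0,-9],"grip": 0},{"travel": [0.05,-0.12,0.015],"rot": [0,0,-12],"grip": 0},{"travel": [0.06,-0.15,0.02],"rot": [0,0,-15],"grip": 0}])

```text
clock: 1.77
tool_pos: [0.3296, 0.1007, 0.1991]
tool_rot: [0.964, 0.265, 0.0, 0.0]
ft_force: [0.6, -0.0, 0.3]
finger_gap: 0.0457
finger_force: 0.0
```

```bash
python3 - <<'E'
from h import *; from bench import arm
a=c2w(-.245,.012);s=arm.sense();print(s["tool_pos"],s["joints"].round(2))
plan([(*a,.1,50.8),(*a,.018,50.8)],s)
E
```

```text
[0.32955269 0.10068529 0.19905399] [-0.06 -0.5   2.2   0.    1.44  0.98]
[86.7, -81.4, 99.1] [0.02, -0.02, -20.11]
[0.0, -0.0, 82.0] [0.0, 0.0, 0.0]
```

Call:
jog_arm(rows=[{"travel": [0.018,-0.016,0.01],"rot": [0,0,-4],"grip": 0},{"travel": [0.036,-0.032,0.03],"rot": [0,0,-8],"grip": 0},{"travel": [0.054,-0.05,0.05],"rot": [0,0,-12],"grip": 0},{"travel": [0.071,-0.067,0.075],"rot": [0,0,-16],"grip": 0},{"travel": [0.087,-0.082,0.099],"rot": [0,0,-20.2],"grip": 0}])

```text
clock: 2.18
tool_pos: [0.3629, 0.2152, 0.0992]
tool_rot: [0.903, 0.43, 0.0, -0.0]
ft_force: [0.5, -0.5, 0.4]
finger_gap: 0.0459
finger_force: 0.0
```

Call:
jog_arm(rows=[{"travel": [0,0,0.02],"rot": [0,0,0],"grip": 0},{"travel": [0,0,0.04],"rot": [0,0,0],"grip": 0},{"travel": [0,0,0.06],"rot": [0,0,0],"grip": 0},{"travel": [0,0,0.08],"rot": [0,0,0],"grip": 0},{"travel": [0,0,0.082],"rot": [0,0,0],"grip": 0}])

```text
clock: 2.6
tool_pos: [0.3596, 0.2128, 0.015]
tool_rot: [0.904, 0.428, -0.004, -0.001]
ft_force: [-0.7, 0.4, -0.1]
finger_gap: 0.0457
finger_force: 0.0
```

```bash
python3 - <<'E'
from h import *; from bench import arm
s=arm.sense();print(s["tool_pos"],w2c(s["tool_pos"]),s["ft_force"])
plan([(*c2w(-.205,.011),.018,50.8)],s)
E
```

```text
[0.35963264 0.21282006 0.015003  ] [-0.24853888  0.0130119 ] [-0.70399451  0.42930461 -0.08959526]
[43.5, 1.9, -3.3] [-0.26, 0.34, -0.08]
```

Call:
jog_arm(rows=[{"travel": [0.015,0,0],"rot": [0,0,0],"grip": 0},{"travel": [0.025,0,0],"rot": [0,0,0],"grip": 0},{"travel": [0.032,0,0],"rot": [0,0,0],"grip": 0},{"travel": [0.038,0,0],"rot": [0,0,0],"grip": 0},{"travel": [0.044,0,0],"rot": [0,0,0],"grip": 0}])

```text
clock: 3.02
tool_pos: [0.3911, 0.2478, 0.0188]
tool_rot: [0.904, 0.428, -0.0, 0.0]
ft_force: [-0.9, -2.7, 0.8]
finger_gap: 0.0459
finger_force: 1.2
```

Call:
jog_arm(rows=[{"travel": [0.005,0,0],"rot": [0,0,0],"grip": 0},{"travel": [0.01,0,0],"rot": [0,0,0],"grip": 0},{"travel": [0.015,0,0],"rot": [0,0,0],"grip": 0},{"travel": [0.02,0,0],"rot": [0,0,0],"grip": 0},{"travel": [0.025,0,0],"rot": [0,0,0],"grip": 0}])

```text
clock: 3.43
tool_pos: [0.4069, 0.2674, 0.0184]
tool_rot: [0.904, 0.428, -0.0, -0.0]
ft_force: [-2.8, -2.6, 1.0]
finger_gap: 0.0462
finger_force: 1.2
```

```bash
cat > look.py <<'E'
import sys; from h import *; from bench import arm
s=arm.sense();print("tcp",s["tool_pos"].round(4),w2c(s["tool_pos"]).round(4),s["ft_force"].round(1))
p,d=arm.capture("top");k=arm.calibration("top");P=cloud(d,np.array(k["mtx"]),np.array(k["view"]))
c=w2c(s["tool_pos"])+[.046,0]; c=c2w(*c)
m=(np.hypot(P[...,0]-c[0],P[...,1]-c[1])<.075)&(P[...,2]>.037)&(P[...,2]<.043)
k,l,st,_=cv2.connectedComponentsWithStats(m.astype(np.uint8));i=1+np.argmax(st[1:,4]);q=P[l==i]
r=cv2.minAreaRect((q[:,:2]*1000).astype(np.float32));print(r,"pack in charger",w2c(np.array(r[0])/1000).round(4))
cv2.imwrite(f"pics/{sys.argv[1]}.png",cv2.resize(p[100:280,170:350,::-1],(600,600),interpolation=cv2.INTER_CUBIC))
E
python3 look.py a
```

```text
tcp [0.4069 0.2674 0.0184] [-0.1764  0.0109] [-2.8 -2.6  1. ]
((422.3506774902344, 372.08563232421875), (16.71160125732422, 8.819097518920898), 35.91880416870117) pack in charger [-0.0855  0.0651]
```

View pics/a.png

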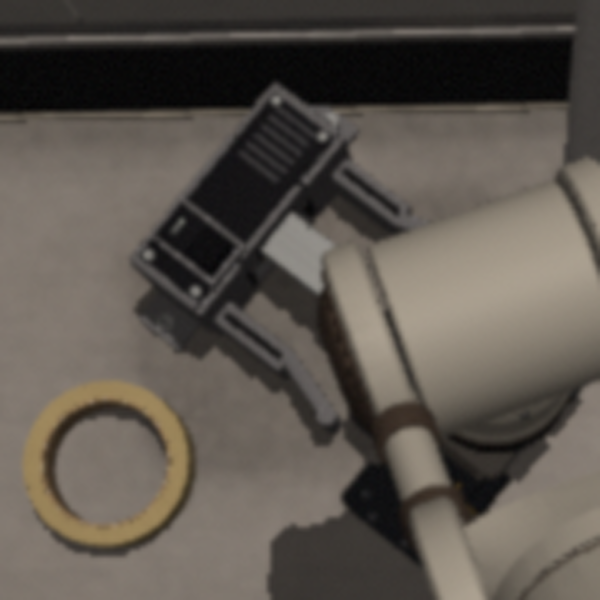

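The arm now hides the pack from the top camera; only a corner shows at about (380,500). I'll measure with the scene camera instead.

```bash
cat > look2.py <<'E'
import sys; from h import *; from bench import arm
s=arm.sense();t=w2c(s["tool_pos"]);print("tcp",s["tool_pos"].round(4),t.round(4),s["ft_force"].round(1))
p,d=arm.capture("scene");k=arm.calibration("scene");P=cloud(d,np.array(k["mtx"]),np.array(k["view"]))
D=P[...,:2]-CH;c,s_=np.cos(CY),np.sin(CY);X=c*D[...,0]+s_*D[...,1];Y=-s_*D[...,0]+c*D[...,1];Z=P[...,2]
m=(X>t[0]-.01)&(X<t[0]+.105)&(abs(Y-t[1])<.07)&(Z>.0375)&(Z<.0425)
k,l,st,_=cv2.connectedComponentsWithStats(m.astype(np.uint8));i=1+np.argmax(st[1:,4]);m=l==i
q=np.stack([X[m],Y[m]],1)*1000; print(len(q),"pack in charger frame",cv2.minAreaRect(q.astype(np.float32)),q.min(0),q.max(0))
cv2.imwrite(f"pics/{sys.argv[1]}.png",cv2.resize(p[200:350,180:380,::-1],(800,600),interpolation=cv2.INTER_CUBIC))
E
python3 look2.py b
```

```text
tcp [0.4078 0.268  0.0187] [-0.1753  0.0106] [-0.7 -1.2  0.7]
604 pack in charger frame ((-136.42831420898438, 13.631927490234375), (91.8863296508789, 99.58768463134766), 1.1974296569824219) [-183.02807052  -36.05496762] [-90.53130331  63.10932772]
```

View pics/b.png

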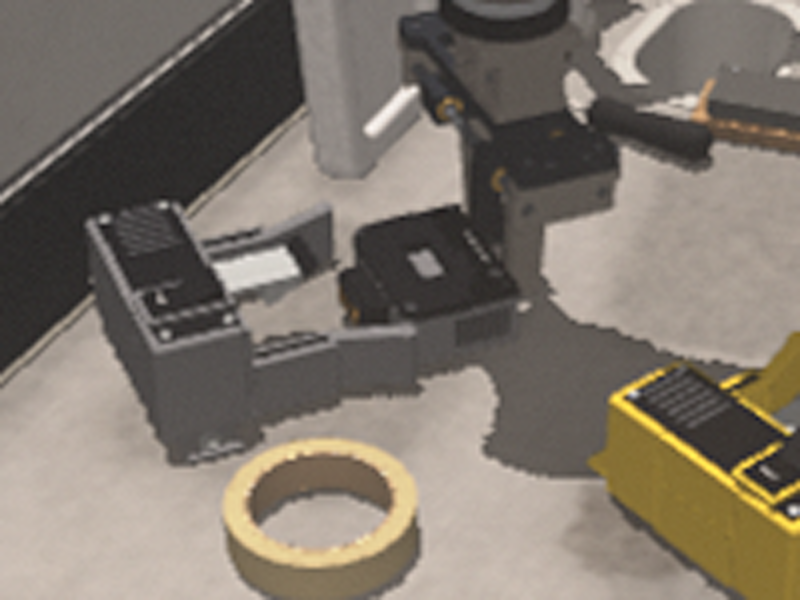

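The pack is now square, about 13.6 mm left of the bay axis with its front at the mouth, which is inside the lead-in range. I'll push on while drifting towards the axis.

Call:
jog_arm(rows=[{"travel": [0.004,0.001,0],"rot": [0,0,0],"grip": 0},{"travel": [0.008,0.002,0],"rot": [0,0,0],"grip": 0},{"travel": [0.012,0.003,0],"rot": [0,0,0],"grip": 0},{"travel": [0.016,0.004,0],"rot": [0,0,0],"grip": 0},{"travel": [0.02,0.005,0],"rot": [0,0,0],"grip": 0}])

```text
clock: 3.95
tool_pos: [0.4235, 0.2796, 0.0182]
tool_rot: [0.904, 0.428, -0.0, -0.0]
ft_force: [-0.7, -0.8, -0.5]
finger_gap: 0.0462
finger_force: 0.7
```

Call:
jog_arm(rows=[{"travel": [0.004,0.001,0],"rot": [0,0,0],"grip": 0},{"travel": [0.008,0.002,0],"rot": [0,0,0],"grip": 0},{"travel": [0.012,0.003,0],"rot": [0,0,0],"grip": 0},{"travel": [0.016,0.004,0],"rot": [0,0,0],"grip": 0},{"travel": [0.02,0.0055,0],"rot": [0,0,0],"grip": 0}])

```text
clock: 4.37
tool_pos: [0.4405, 0.2916, 0.0184]
tool_rot: [0.904, 0.428, -0.0, -0.0]
ft_force: [-1.7, -0.1, -0.2]
finger_gap: 0.046
finger_force: 0.8
```

```bash
python3 look2.py c
```

```text
tcp [0.4405 0.2916 0.0184] [-0.1364  0.0002] [-1.7 -0.1 -0.2]
579 pack in charger frame ((-98.1353988647461, 3.221038818359375), (102.0340576171875, 90.88795471191406), 89.8685531616211) [-143.50640946  -47.81694891] [-52.60926787  54.24378779]
```

Call:
jog_arm(rows=[{"travel": [0.003,0,0],"rot": [0,0,0],"grip": 0},{"travel": [0.006,0,0],"rot": [0,0,0],"grip": 0},{"travel": [0.009,0,0],"rot": [0,0,0],"grip": 0},{"travel": [0.012,0,0],"rot": [0,0,0],"grip": 0},{"travel": [0.015,0,0],"rot": [0,0,0],"grip": 0}])

```text
clock: 4.83
tool_pos: [0.448, 0.3006, 0.0179]
tool_rot: [0.903, 0.429, -0.004, 0.002]
ft_force: [-7.8, -16.9, 9.1]
finger_gap: 0.0463
finger_force: 9.3
```

Call:
jog_arm(rows=[{"travel": [0.002,0,0],"rot": [0,0,0],"grip": 0},{"travel": [0.004,0,0],"rot": [0,0,0],"grip": 0},{"travel": [0.006,0,0],"rot": [0,0,0],"grip": 0},{"travel": [0.008,0,0],"rot": [0,0,0],"grip": 0},{"travel": [0.01,0,0],"rot": [0,0,0],"grip": 0}])

```text
clock: 5.25
tool_pos: [0.4555, 0.3105, 0.0179]
tool_rot: [0.904, 0.428, -0.001, 0.0]
ft_force: [-2.9, -3.1, -1.2]
finger_gap: 0.0458
finger_force: 2.3
```

Call:
jog_arm(rows=[{"travel": [0.0015,0,0],"rot": [0,0,0],"grip": 0},{"travel": [0.003,0,0],"rot": [0,0,0],"grip": 0},{"travel": [0.0045,0,0],"rot": [0,0,0],"grip": 0},{"travel": [0.006,0,0],"rot": [0,0,0],"grip": 0},{"travel": [0.0075,0,0],"rot": [0,0,0],"grip": 0}])

```text
clock: 5.67
tool_pos: [0.461, 0.3168, 0.0185]
tool_rot: [0.904, 0.428, 0.0, -0.0]
ft_force: [-1.9, -2.5, -1.7]
finger_gap: 0.0456
finger_force: 1.5
```

```bash
python3 look2.py d
```

```text
tcp [0.461  0.3168 0.0185] [-0.1038  0.0002] [-1.9 -2.5 -1.7]
439 pack in charger frame ((-56.061161041259766, 1.5279769897460938), (86.21119689941406, 105.31488800048828), 9.808194160461426) [-105.63332936  -54.95557664] [-18.84202645  51.66221742]
```

Call:
jog_arm(rows=[{"travel": [0.0015,0,0],"rot": [0,0,0],"grip": 0},{"travel": [0.003,0,0],"rot": [0,0,0],"grip": 0},{"travel": [0.0045,0,0],"rot": [0,0,0],"grip": 0},{"travel": [0.006,0,0],"rot": [0,0,0],"grip": 0},{"travel": [0.0075,0,0],"rot": [0,0,0],"grip": 0}])

```text
clock: 6.13
tool_pos: [0.4657, 0.3225, 0.0184]
tool_rot: [0.904, 0.428, 0.0, -0.0]
ft_force: [-2.7, -2.3, -1.7]
finger_gap: 0.0457
finger_force: 1.6
```

Call:
jog_arm(rows=[{"travel": [0.001,0,0],"rot": [0,0,0],"grip": 0},{"travel": [0.002,0,0],"rot": [0,0,0],"grip": 0},{"travel": [0.003,0,0],"rot": [0,0,0],"grip": 0},{"travel": [0.004,0,0],"rot": [0,0,0],"grip": 0},{"travel": [0.005,0,0],"rot": [0,0,0],"grip": 0}])

```text
clock: 6.55
tool_pos: [0.4682, 0.3256, 0.0183]
tool_rot: [0.904, 0.428, -0.001, 0.0]
ft_force: [-4.9, -7.2, 3.3]
finger_gap: 0.0463
finger_force: 4.5
```

Call:
jog_arm(rows=[{"travel": [0.001,0,0],"rot": [0,0,0],"grip": 0},{"travel": [0.002,0,0],"rot": [0,0,0],"grip": 0},{"travel": [0.003,0,0],"rot": [0,0,0],"grip": 0},{"travel": [0.004,0,0],"rot": [0,0,0],"grip": 0},{"travel": [0.005,0,0],"rot": [0,0,0],"grip": 0}])

```text
clock: 6.97
tool_pos: [0.4706, 0.3285, 0.0183]
tool_rot: [0.904, 0.429, -0.002, 0.001]
ft_force: [-6.7, -9.6, 6.4]
finger_gap: 0.0459
finger_force: 5.9
```

```bash
python3 look2.py e
```

```text
tcp [0.4706 0.3285 0.0183] [-0.0888  0.0001] [-6.7 -9.6  6.4]
418 pack in charger frame ((-46.43894958496094, 6.253635406494141), (114.984130859375, 74.9080810546875), 78.11097717285156) [-91.67458901 -48.32712041] [-6.83891972 60.79080069]
```

Call:
jog_arm(rows=[{"travel": [0.001,0,0],"rot": [0,0,0],"grip": 0},{"travel": [0.002,0,0],"rot": [0,0,0],"grip": 0},{"travel": [0.003,0,0],"rot": [0,0,0],"grip": 0},{"travel": [0.004,0,0],"rot": [0,0,0],"grip": 0},{"travel": [0.004,0,0],"rot": [0,0,0],"grip": 0}])

```text
clock: 7.43
tool_pos: [0.4728, 0.3312, 0.0183]
tool_rot: [0.903, 0.429, -0.003, 0.001]
ft_force: [-8.5, -10.0, 6.7]
finger_gap: 0.0459
finger_force: 6.6
```

Call:
jog_arm(rows=[{"travel": [0.0005,0,0],"rot": [0,0,0],"grip": 0},{"travel": [0.001,0,0],"rot": [0,0,0],"grip": 0},{"travel": [0.0015,0,0],"rot": [0,0,0],"grip": 0},{"travel": [0.002,0,0],"rot": [0,0,0],"grip": 0},{"travel": [0.002,0,0],"rot": [0,0,0],"grip": 0}])

```text
clock: 7.85
tool_pos: [0.4738, 0.3324, 0.0183]
tool_rot: [0.903, 0.429, -0.004, 0.001]
ft_force: [-9.4, -13.1, 8.8]
finger_gap: 0.046
finger_force: 7.4
```

```bash
python3 look2.py f
```

```text
tcp [0.4738 0.3324 0.0183] [-0.0837  0.0001] [ -9.4 -13.1   8.8]
381 pack in charger frame ((-45.4570426940918, 3.152996063232422), (86.034912109375, 94.71725463867188), 3.8635025024414062) [-90.73028143 -45.66073778] [-5.52466686 50.45549982]
```

View pics/f.png

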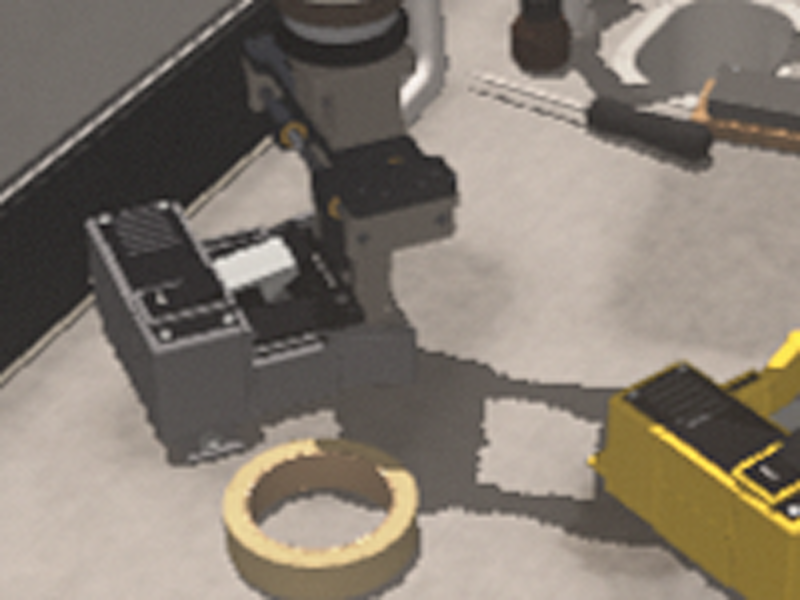

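The pack is inside the bay, with the catch at about (255,262) and the pocket near (280,290). I'll check the catch height against the first image.

```bash
cat > cat.py <<'E'
from h import *; from bench import arm
def f(d,k):
    P=cloud(d,np.array(k["mtx"]),np.array(k["view"]));D=P[...,:2]-CH;c,s=np.cos(CY),np.sin(CY);X=c*D[...,0]+s*D[...,1];Y=-s*D[...,0]+c*D[...,1];Z=P[...,2]
    return [(round(1000*np.median(Z[m]),1),m.sum()) for a in(-.06,-.05,-.04,-.03,-.02) for m in[(X>a)&(X<a+.01)&(abs(Y)<.013)&(Z>.043)&(Z<.085)]]
t=arm.sense();print(w2c(t["tool_pos"]).round(4),t["ft_force"].round(1))
g=np.load("scene0.npz");print("before",f(g["d"],g))
p,d=arm.capture("scene");print("now",f(d,arm.calibration("scene")))
E
python3 cat.py
```

```text
[-0.0837  0.0001] [ -8.  -11.6   8.1]
before [(np.float64(56.7), np.int64(22)), (np.float64(54.2), np.int64(27)), (np.float64(52.4), np.int64(34)), (np.float64(52.8), np.int64(31)), (np.float64(53.3), np.int64(28))]
now [(np.float64(66.9), np.int64(7)), (np.float64(63.5), np.int64(39)), (np.float64(58.8), np.int64(35)), (np.float64(57.4), np.int64(40)), (np.float64(55.8), np.int64(29))]
```

Call:
jog_arm(rows=[{"travel": [0.0005,0,0],"rot": [0,0,0],"grip": 0},{"travel": [0.001,0,0],"rot": [0,0,0],"grip": 0},{"travel": [0.0015,0,0],"rot": [0,0,0],"grip": 0},{"travel": [0.0015,0,0],"rot": [0,0,0],"grip": 0},{"travel": [0.0015,0,0],"rot": [0,0,0],"grip": 0}])

```text
clock: 8.37
tool_pos: [0.475, 0.3338, 0.0182]
tool_rot: [0.904, 0.429, -0.003, 0.001]
ft_force: [-6.6, -11.0, 6.2]
finger_gap: 0.0462
finger_force: 6.6
```

```bash
python3 cat.py
```

```text
[-0.0819  0.0001] [ -6.6 -11.    6.2]
before [(np.float64(56.7), np.int64(22)), (np.float64(54.2), np.int64(27)), (np.float64(52.4), np.int64(34)), (np.float64(52.8), np.int64(31)), (np.float64(53.3), np.int64(28))]
now [(np.float64(57.2), np.int64(22)), (np.float64(53.0), np.int64(35)), (np.float64(52.9), np.int64(33)), (np.float64(52.1), np.int64(33)), (np.float64(52.4), np.int64(35))]
```

The catch has dropped back to its starting height, so the pack is home. Next I back off, rise, shut the fingers and go to the rocker.

Call:
jog_arm(rows=[{"travel": [-0.005,0,0],"rot": [0,0,0],"grip": 0},{"travel": [-0.015,0,0],"rot": [0,0,0],"grip": 0},{"travel": [-0.03,0,0],"rot": [0,0,0],"grip": 0},{"travel": [-0.045,0,-0.01],"rot": [0,0,0],"grip": 0},{"travel": [-0.05,0,-0.04],"rot": [0,0,0],"grip": 0}])

```text
clock: 8.83
tool_pos: [0.4415, 0.2955, 0.0552]
tool_rot: [0.904, 0.428, -0.003, -0.001]
ft_force: [-1.2, -0.4, 0.5]
finger_gap: 0.0458
finger_force: 0.0
```

Call:
jog_arm(rows=[{"travel": [0,0,-0.03],"rot": [0,0,0],"grip": -1},{"travel": [0,0,-0.06],"rot": [0,0,0],"grip": -1},{"travel": [0,0,-0.09],"rot": [0,0,0],"grip": -1},{"travel": [0,0,-0.09],"rot": [0,0,0],"grip": -1},{"travel": [0,0,-0.09],"rot": [0,0,0],"grip": -1}])

```text
clock: 9.25
tool_pos: [0.4476, 0.2985, 0.1516]
tool_rot: [0.904, 0.428, 0.004, -0.0]
ft_force: [0.5, 0.4, 0.4]
finger_gap: 0.015
finger_force: 0.0
```

```bash
python3 cat.py; python3 - <<'E'
from h import *; from bench import arm
a=c2w(.012,.036);b=c2w(-.06,.04);print(a)
plan([(*b,.14,45),(*a,.11,40),(*a,.084,40)],arm.sense())
p,d=arm.capture("scene");cv2.imwrite("pics/g.png",cv2.resize(p[200:350,180:380,::-1],(800,600),interpolation=cv2.INTER_CUBIC))
E
```

```text
[-0.1265 -0.001 ] [0.5 0.4 0.4]
before [(np.float64(56.7), np.int64(22)), (np.float64(54.2), np.int64(27)), (np.float64(52.4), np.int64(34)), (np.float64(52.8), np.int64(31)), (np.float64(53.3), np.int64(28))]
now [(np.float64(57.5), np.int64(20)), (np.float64(53.4), np.int64(35)), (np.float64(53.0), np.int64(29)), (np.float64(53.0), np.int64(36)), (np.float64(52.7), np.int64(32))]
[0.50648635 0.42925239]
[68.0, -40.3, 9.5] [0.06, -0.19, 5.72]
[72.0, -3.3, 30.0] [0.0, -0.0, 5.0]
[-0.0, -0.0, 26.0] [0.0, 0.0, 0.0]
```

View pics/g.png

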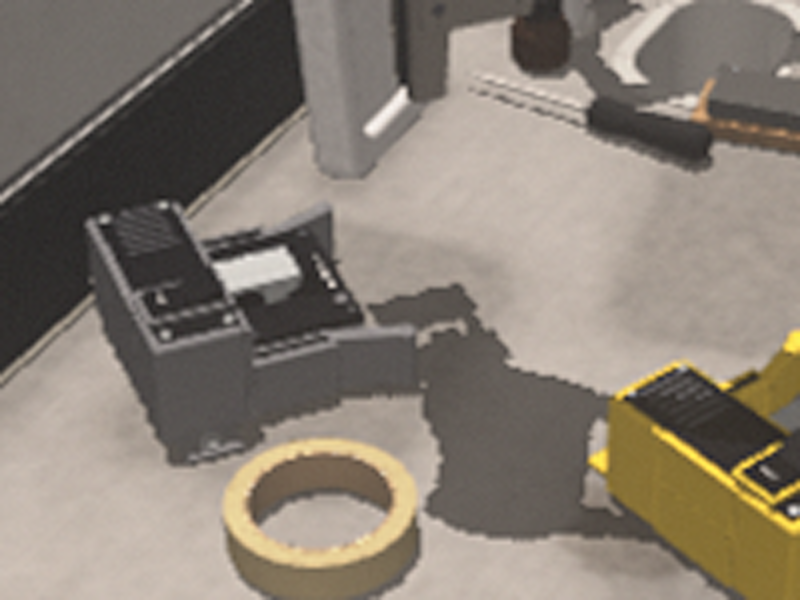

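The pack stays home with the catch down at about (275,280). The raised rocker half is at about (190,300). Now over to the rocker.

Call:
jog_arm(rows=[{"travel": [0.014,-0.008,0],"rot": [0,0,1],"grip": -1},{"travel": [0.028,-0.016,0],"rot": [0,0,2],"grip": -1},{"travel": [0.042,-0.024,0],"rot": [0,0,4],"grip": -1},{"travel": [0.056,-0.032,0.005],"rot": [0,0,5],"grip": -1},{"travel": [0.068,-0.04,0.008],"rot": [0,0,5.7],"grip": -1}])

```text
clock: 9.77
tool_pos: [0.4563, 0.3756, 0.138]
tool_rot: [0.924, 0.382, -0.001, -0.0]
ft_force: [0.4, 0.5, -0.8]
finger_gap: 0.0006
finger_force: 0.0
```

Call:
jog_arm(rows=[{"travel": [0.018,-0.001,0],"rot": [0,0,1],"grip": -1},{"travel": [0.036,-0.002,0.005],"rot": [0,0,2],"grip": -1},{"travel": [0.054,-0.003,0.015],"rot": [0,0,4],"grip": -1},{"travel": [0.072,-0.003,0.025],"rot": [0,0,5],"grip": -1},{"travel": [0.072,-0.003,0.03],"rot": [0,0,5],"grip": -1}])

```text
clock: 10.18
tool_pos: [0.5058, 0.4289, 0.1066]
tool_rot: [0.94, 0.342, -0.002, 0.0]
ft_force: [0.3, -0.3, 0.1]
finger_gap: 0.0005
finger_force: 0.0
```

```bash
python3 - <<'E'
from h import *; from bench import arm
a=c2w(.012,.036);s=arm.sense();print(s["tool_pos"],w2c(s["tool_pos"]),s["finger_gap"],s["ft_force"])
plan([(*a,.086,40)],s)
E
```

```text
[0.50584482 0.42886081 0.10659725] [0.01129108 0.03624966] 0.0005251815320125566 [ 0.29860376 -0.26383296  0.06408949]
[0.8, 0.1, 20.6] [-0.06, 0.17, 0.0]
```

Call:
jog_arm(rows=[{"travel": [0,0,0.006],"rot": [0,0,0],"grip": -1},{"travel": [0,0,0.012],"rot": [0,0,0],"grip": -1},{"travel": [0,0,0.018],"rot": [0,0,0],"grip": -1},{"travel": [0,0,0.022],"rot": [0,0,0],"grip": -1},{"travel": [0,0,0.026],"rot": [0,0,0],"grip": -1}])

```text
clock: 10.6
tool_pos: [0.5055, 0.4278, 0.0842]
tool_rot: [0.94, 0.342, -0.0, 0.0]
ft_force: [-0.8, 0.3, 0.7]
finger_gap: 0.0006
finger_force: 0.0
```

Call:
jog_arm(rows=[{"travel": [0,0,0.001],"rot": [0,0,0],"grip": -1},{"travel": [0,0,0.002],"rot": [0,0,0],"grip": -1},{"travel": [0,0,0.003],"rot": [0,0,0],"grip": -1},{"travel": [0,0,0.004],"rot": [0,0,0],"grip": -1},{"travel": [0,0,0.005],"rot": [0,0,0],"grip": -1}])

```text
clock: 11.02
tool_pos: [0.5059, 0.4281, 0.08]
tool_rot: [0.94, 0.342, 0.0, 0.0]
ft_force: [-1.6, -1.5, 2.8]
finger_gap: 0.0001
finger_force: 1.3
```

Contact at z = 0.080, pressing with about 3 N.

Call:
jog_arm(rows=[{"travel": [0,0,0.001],"rot": [0,0,0],"grip": -1},{"travel": [0,0,0.002],"rot": [0,0,0],"grip": -1},{"travel": [0,0,0.003],"rot": [0,0,0],"grip": -1},{"travel": [0,0,0.004],"rot": [0,0,0],"grip": -1},{"travel": [0,0,0.005],"rot": [0,0,0],"grip": -1}])

```text
clock: 11.43
tool_pos: [0.506, 0.4282, 0.0748]
tool_rot: [0.94, 0.342, 0.0, 0.0]
ft_force: [-3.7, -4.3, 9.4]
finger_gap: 0.0004
finger_force: 4.7
```

Call:
jog_arm(rows=[{"travel": [0,0,0.0005],"rot": [0,0,0],"grip": -1},{"travel": [0,0,0.001],"rot": [0,0,0],"grip": -1},{"travel": [0,0,0.0015],"rot": [0,0,0],"grip": -1},{"travel": [0,0,0.002],"rot": [0,0,0],"grip": -1},{"travel": [0,0,0.002],"rot": [0,0,0],"grip": -1}])

```text
clock: 11.85
tool_pos: [0.506, 0.4282, 0.0747]
tool_rot: [0.94, 0.342, -0.0, 0.0]
ft_force: [-7.1, -6.1, 13.9]
finger_gap: 0.0004
finger_force: 7.0
```

It bottomed at 74.7 mm, matching the flat height. Now lifting clear and checking.

Call:
jog_arm(rows=[{"travel": [0,0,-0.01],"rot": [0,0,0],"grip": -1},{"travel": [0,0,-0.03],"rot": [0,0,0],"grip": -1},{"travel": [0,0,-0.06],"rot": [0,0,0],"grip": -1},{"travel": [-0.03,0,-0.08],"rot": [0,0,0],"grip": -1},{"travel": [-0.06,0,-0.08],"rot": [0,0,0],"grip": -1}])

```text
clock: 12.27
tool_pos: [0.4632, 0.3915, 0.1579]
tool_rot: [0.94, 0.342, 0.005, -0.001]
ft_force: [0.5, -0.8, 1.0]
finger_gap: 0.0005
finger_force: 0.0
```

Call:
jog_arm(rows=[{"travel": [-0.03,0,0],"rot": [0,0,0],"grip": -1},{"travel": [-0.06,0,0],"rot": [0,0,0],"grip": -1},{"travel": [-0.09,0,0],"rot": [0,0,0],"grip": -1},{"travel": [-0.1,0,0],"rot": [0,0,0],"grip": -1},{"travel": [-0.1,0,0],"rot": [0,0,0],"grip": -1}])

```text
clock: 12.68
tool_pos: [0.3817, 0.3245, 0.1522]
tool_rot: [0.94, 0.342, -0.0, -0.0]
ft_force: [0.3, -0.2, -0.2]
finger_gap: 0.0004
finger_force: 0.0
```

```bash
python3 cat.py; python3 - <<'E'
from h import *; from bench import arm
p,d=arm.capture("scene");k=arm.calibration("scene");g=np.load("scene0.npz")
for d_,k_ in((g["d"],g),(d,k)):
    P=cloud(d_,np.array(k_["mtx"]),np.array(k_["view"]));D=P[...,:2]-CH;c,s=np.cos(CY),np.sin(CY);X=c*D[...,0]+s*D[...,1];Y=-s*D[...,0]+c*D[...,1];Z=P[...,2]
    print("rocker z along x",[round(1000*np.median(Z[(abs(X-a)<.004)&(abs(Y-.036)<.008)&(Z>.06)&(Z<.1)]),1) for a in(.008,.015,.022,.034,.042,.048)])
    m=(X>-.09)&(X<-.0)&(abs(Y)<.05)&(Z>.0375)&(Z<.0425);print("pack top x ext",np.percentile(X[m],[1,99]),"y",np.percentile(Y[m],[1,99])) if m.sum()>20 else 0
cv2.imwrite("pics/h.png",cv2.resize(p[200:350,180:380,::-1],(800,600),interpolation=cv2.INTER_CUBIC))
E
```

```text
[-0.148   0.0665] [ 0.3 -0.2 -0.2]
before [(np.float64(56.7), np.int64(22)), (np.float64(54.2), np.int64(27)), (np.float64(52.4), np.int64(34)), (np.float64(52.8), np.int64(31)), (np.float64(53.3), np.int64(28))]
now [(np.float64(56.7), np.int64(22)), (np.float64(53.1), np.int64(37)), (np.float64(52.6), np.int64(33)), (np.float64(52.2), np.int64(36)), (np.float64(52.7), np.int64(33))]
rocker z along x [np.float64(70.5), np.float64(79.1), np.float64(77.2), np.float64(74.4), np.float64(74.1), np.float64(73.1)]
rocker z along x [np.float64(72.4), np.float64(74.4), np.float64(74.3), np.float64(76.0), np.float64(77.7), np.float64(77.3)]
pack top x ext [-0.07063675 -0.00795704] y [-0.04731892  0.04924954]
```

View pics/h.png

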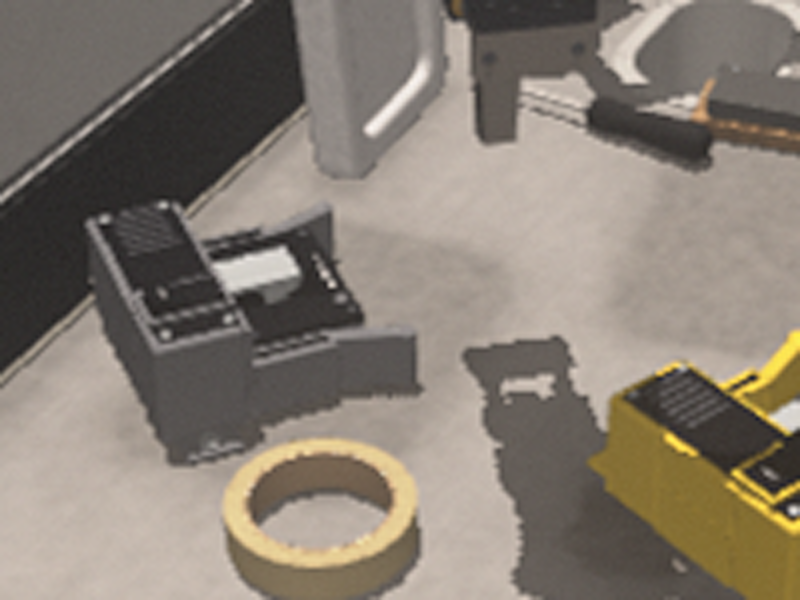

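The rocker's bay-side half is flat (79.1 mm down to 74.4 mm). The pack is home with the catch down at (275,280), the tape and awl look undisturbed, the arm never went near the bottle, and the gripper is clear. Handing in.

```bash
python3 -c "
from bench import arm
print(arm.sign_off())"
```

```text
the job is handed in; nothing more can be done
None
```

The pack is home in the socket with the catch down, the charger is switched on at its rocker, and the job was handed in at about 13 s with the arm clear; sign-off gave no verdict, so that rests on my own measurements.

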